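Open the locked air valve on the bench

TASK

The tacker's air is shut off at the bench valve that carries the round pressure gauge. Pull that valve's bar knob up to unlock it, turn it clockwise (seen from above) by 60 degrees until the bar lies in line with the pipe, then push it fully back down so that it locks, and let go. Leave the other valve, the one without a gauge, as it is.

Things in the scene. Friction and masses are not known exactly. Their poses are not given: they have to be found in the camera images.
- gauge_valve_knob (a point): Grip point of the bar knob on the bench valve with the round gauge: upright black bar 50 long, 14 thick, 46 mm tall, white line on top, over a 40 mm disc. Point on the knob's vertical axis, 17 mm below the bar's top, 29 above the disc, 94 above the bench when down; moves with the knob. x along the bar, y across it, z up. The gauge, 48 mm wide, 85 high, is 90 mm from the axis, towards the robot.
- gauge_valve_lift (a joint): How far that knob is pulled up, m: 0 down and locked, stop at 0.016. Down, a cross pin under it sits in a toothed collar and it cannot turn but for a few degrees of play; it turns freely from 0.010 up. About 4 N of friction holds it at any height, so it must be pushed down. It goes down only within about 9 degrees of the closed or open angle; elsewhere the pin lands on a tooth.
- gauge_valve_turn (a joint): Angle of that knob, rad, growing clockwise seen from above: about 0 at the start, closed (bar 60 degrees off the pipe); 1.047 open (bar in line with the pipe). Stops at -0.2 and 1.25. Turns lightly (about 0.03 N m) when raised. The valve is fixed to the bench; its pipe lies level, 24 mm above it.
- plain_valve_bar_end (a point): One top end of the bar on the other bench valve: the same valve and knob without a gauge (a plain plug closes the pipe's near end). The point is 25 mm from its knob's axis and 111 mm above the bench. To be left as it is.

How it is judged:
By the outcome, as a careful person would: the job done as asked, in the order asked, and still so for the second after the job is handed in, with the robot touching nothing.
It also fails if it takes over 32 s, if anything falls off the work surface, if the arm or the gripper's body presses on something with over 40 N, if the wrist force passes 120 N, or if a joint passes its speed limit or range.

ROBOT

A 6-joint arm with a two-finger parallel gripper is mounted at the origin on the work surface; the furniture and walls round the work are solid. World frame = base frame: x ahead of the robot, y to its left, z up, the work surface at z = 0. Lengths are in m, angles in degrees, forces in N, time in s.
With the tool pointing down it reaches from about 0.375 to 0.9 m from the base axis. Payload 3.1 kg.
Tool frame: the origin (TCP) lies between the finger pads; the fingertips stand 11 mm ahead of it and the grasp point (between the pads) lies 8 mm behind it; z points along the fingers, y is the line along which they close (so a half turn about z gives the same grasp; the last joint's range is limited). The gripper opens to 87 mm and grips with 3 to 60 N. Pads are 19 mm wide; open, the fingers measure 117 mm over their backs; the gripper's body (75 mm by 190 mm) begins 51 mm behind the grasp point.
Start: joints at [55.147, 30.224, 82.088, -0, 67.689, -10.227], TCP at [0.26, 0.568, 0.234] pointing down, gripper open.
Joint ranges: [-176.69, 176.69], [-43.24, 126.21], [12.49, 139.97], [-82, 262], [0, 151.66], [-163.58, 163.58]. Speed limits (degrees/s): [159.86, 159.86, 180, 180, 180, 180].

INTERFACE

Orientations are given as a 3x3 rotation matrix whose columns are the frame's x, y, z axes.
In Python, from rig import bot, viewer, workorder, nets gives the robot as it stands. The module is installed in compiled form; this text tells all that it offers.
- The arm moves only by the tool move_arm, never from a script. Its argument "increments" is a list of rows, each a list of 7 numbers: the shift along the tool's x, y, z normalised to -1 to 1, where 1 is 0.3 m, then the turn, a rotation vector about the tool's x, y, z normalised to -1 to 1, where 1 is pi rad, then the opening, from 0 (shut) to 1 (fully open). In form: [[tx, ty, tz, wx, wy, wz, grip], ...]. A call has 1 to 10 rows; each row is the pose to reach, as a shift and turn from the pose commanded when the call began, along the tool's axes at that moment, turning the shorter way round; what a row does not reach only later rows make up. A row lasts 1/12 s, in which the tool goes at most 41.7 mm and 7.16 degrees, less where a joint would pass 70% of its speed; a pose out of reach is approached as far as the arm can. A call with a number of a shift or a turn outside -1 to 1 is refused whole. A call with a gripper value outside its range is refused whole. The fingers move at their own pace and stop on an object; the grip force is fixed at half the most. Time passes only in rows, so rows that repeat a pose let the fingers close. It gives the time, the measured TCP pose, the force, the opening and the grip force at its end, in the units of the state.
- bot.read_state(): the state, without advancing time (a new reading comes with each control period).
- viewer.capture(name): name is "side" or "top"; returns a dict with "image" (400x640x3 uint8, blue, green, red), "K" (3x3 intrinsics, pixels), "eye" and "orientation" of the camera in the world. Camera axes: x right, y up, looking along -z (the intrinsics and any distortion apply to the point x, -y, -z); pixel columns grow to the right and rows downward; lengths in m; the calibration is good to about 2 mm. A picture is of the moment at which its call begins. There is no depth.
- workorder.hand_in(): hands the job in; it is judged then, once.
Trained networks look in the newest picture that a camera, given by its name, has taken for a name from the list of things; names that differ only in an ending like _2 or _b are one class to them, and where a whole thing is asked for, a point or a joint stands for the part that bears it (a point fixed in the world has none). Each returns a list of dicts, best first, with "conf" (0 to 1); they miss things now and then, are a little off and sometimes report something else, mostly with a low value. They report only what shows in the picture. A call takes as long as a camera call.
- nets.find_in(camera, thing): "location" ([column, row] in pixels, amid what is visible of it).
The state is a dict: "time_s": time; "joint_positions": joint angles; "qvel": joint speeds; "tau": joint torques, N m; "position": TCP position; "tcp_rot": TCP orientation; "force": force on the tool from outside, world axes, zero at the start; "moment": the same for the moment, N m; "opening": opening from 0.0 (shut) to 1.0 (fully open); "grasp_force": force on a finger pad.
Only numpy, scipy, OpenCV 4.12 (cv2) and the standard library are available. Lean on these libraries where they do the work, as an engineer would, in place of code of your own. Each camera call takes 0.05 s, during which the arm holds its last target. There are 200 camera calls.

## Working session

There is one attempt and no reset: what is moved stays moved. The work goes in short steps, Python scripts to look and compute and a tool call to move; the robot and the scene stay as the last step left them, time stands still between calls to the robot, and variables do not carry over. Pictures are saved under pics/ and viewed, at most 10 in all, crops included, and the job is handed in when it is done.

Besides the shell and the picture viewer there is one more tool, called after "Emit:" as name(argument=value, ...) on one line, values as JSON. move_arm: Moves the arm, as the interface text tells. Its arguments: {"type":"object","properties":{"increments":{"type":"array"}},"required":["increments"]}

```bash
mkdir -p pics
cat > h.py <<'E'
from rig import bot, viewer, workorder, nets
import numpy as np, cv2
def cap(n,f=None):
    c=viewer.capture(n)
    if f: cv2.imwrite('pics/'+f,c['image'])
    return c
def ray(c,p):
    K=np.array(c['K']);d=np.linalg.inv(K)@[p[0],p[1],1.]
    d=np.array(c['orientation'])@[d[0],-d[1],-d[2]]
    return np.array(c['eye']),d/np.linalg.norm(d)
def atz(c,p,z):
    e,d=ray(c,p);return e+d*(z-e[2])/d[2]
def proj(c,X):
    v=np.array(c['orientation']).T@(np.array(X)-c['eye']);q=np.array(c['K'])@[v[0],-v[1],-v[2]];return q[:2]/q[2]
def tri(c1,p1,c2,p2):
    a,u=ray(c1,p1);b,v=ray(c2,p2)
    s=np.linalg.lstsq(np.c_[u,-v],b-a,rcond=None)[0]
    P=a+u*s[0];Q=b+v*s[1];return (P+Q)/2,np.linalg.norm(P-Q)
E
python3 - <<'E'
from h import *
np.set_printoptions(precision=4,suppress=True)
C={n:cap(n,n+'1.png') for n in('side','top')}
for n in C:
    print(n,{k:v for k,v in C[n].items() if k!='image'})
    for t in('gauge_valve_knob','plain_valve_bar_end'): print(t,nets.find_in(n,t)[:4])
print(bot.read_state())
E
```

```text
side {'K': array([[448.6232,   0.    , 319.7096],
       [  0.    , 448.6232, 204.1022],
       [  0.    ,   0.    ,   1.    ]]), 'eye': array([ 0.5549, -0.7416,  0.539 ]), 'orientation': array([[ 0.9994, -0.0088,  0.0325],
       [ 0.0325,  0.4953, -0.8681],
       [-0.0084,  0.8687,  0.4953]])}
gauge_valve_knob [{'location': [301.7, 289.0], 'conf': 0.92}]
plain_valve_bar_end [{'location': [312.4, 175.8], 'conf': 0.89}]
top {'K': array([[385.2657,   0.    , 317.3121],
       [  0.    , 385.2657, 199.2827],
       [  0.    ,   0.    ,   1.    ]]), 'eye': array([0.3946, 0.0013, 0.954 ]), 'orientation': array([[ 0.0026,  0.9845, -0.1755],
       [-1.    ,  0.0011, -0.0086],
       [-0.0083,  0.1755,  0.9844]])}
gauge_valve_knob [{'location': [410.3, 218.8], 'conf': 0.73}]
plain_valve_bar_end [{'location': [232.2, 221.0], 'conf': 0.87}, {'location': [410.0, 220.0], 'conf': 0.16}]
{'time_s': 0.3, 'joint_positions': array([ 55.1463,  30.246 ,  82.1094,  -0.0009,  67.6899, -10.2272]), 'qvel': array([ 0.0246, -0.1717, -0.127 ,  0.004 ,  0.0302, -0.0476]), 'tau': array([  0.001 , -43.9561, -17.6551,   0.0633,   0.055 ,  -0.0001]), 'position': array([0.2603, 0.568 , 0.2332]), 'tcp_rot': array([[-0.909 ,  0.4167, -0.0004],
       [ 0.4167,  0.909 , -0.0007],
       [ 0.0001, -0.0008, -1.    ]]), 'force': array([ 0.3075, -0.159 ,  0.1312]), 'moment': array([ 0.0056, -0.0768,  0.0018]), 'grasp_force': 0.0, 'opening': 1.0021297211483269}
```

View pics/side1.png

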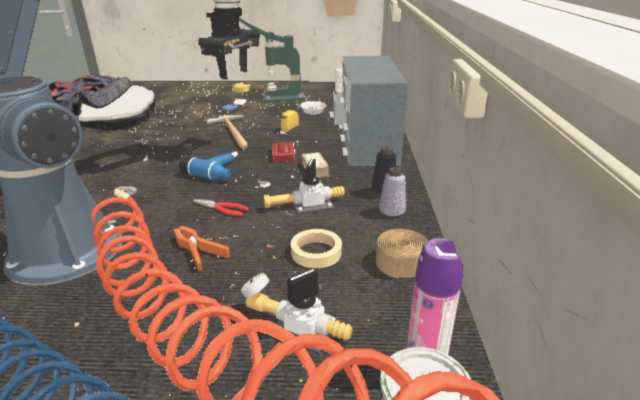

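View pics/top1.png

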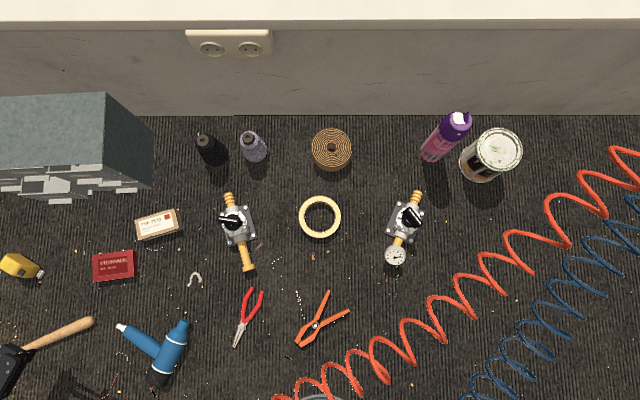

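Run:
```python
import cv2,numpy as np
a=cv2.imread('pics/top1.png')[180:260,370:450];b=cv2.imread('pics/side1.png')[240:340,250:350]
f=lambda x:cv2.resize(x,(400,400),interpolation=cv2.INTER_CUBIC)
cv2.imwrite('pics/crop1.png',np.hstack([f(a),f(b)]))
```

```text
(no output)
```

View pics/crop1.png

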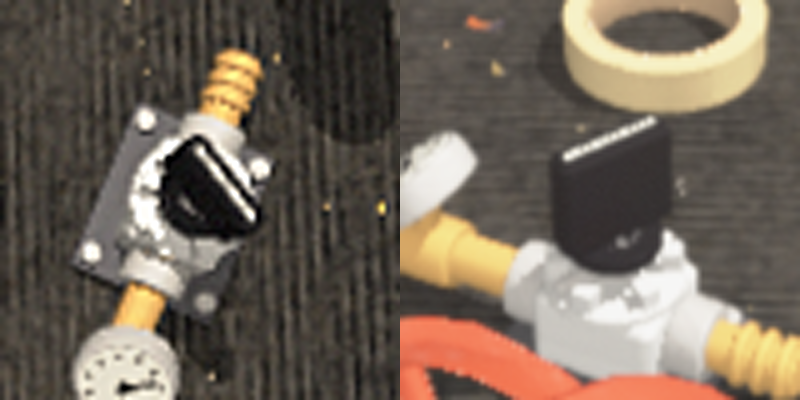

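Run:
```python
from h import *
np.set_printoptions(precision=4,suppress=True)
s=cap('side');t=cap('top')
A,e1=tri(t,(409,208.6),s,(313.75,270.25));B,e2=tri(t,(420.4,225),s,(291.25,279.25))
print(A,e1,B,e2,np.linalg.norm(A-B))
a=[atz(t,p,.111) for p in((409,208.6),(420.4,225))];b=[atz(s,p,.111) for p in((313.75,270.25),(291.25,279.25))]
for q in(a,b): d=q[0]-q[1];print('plane',q,(q[0]+q[1])/2,np.degrees(np.arctan2(d[1],d[0])),np.linalg.norm(d))
far=atz(t,(417.5,191.5),.024);neck=atz(t,(399.5,241),.024);d=far-neck
print('pipe',far,neck,np.degrees(np.arctan2(d[1],d[0])))
print('gauge',atz(t,(395.5,256.5),.085),'can',atz(t,(459,119),.2),atz(t,(432,158),.0),'tin',atz(t,(495,150),.1))
st=bot.read_state();print(st['position'],st['tcp_rot'][:,0],st['time_s'])
```

```text
[ 0.5244 -0.1942  0.1097] 0.0001684278527949707 [ 0.4899 -0.2174  0.1101] 0.0036865398237581593 0.04156414994273824
plane [array([ 0.5243, -0.1939,  0.111 ]), array([ 0.4879, -0.2174,  0.111 ])] [ 0.5061 -0.2057  0.111 ] 32.91721562652144 0.04327121532723646
plane [array([ 0.5244, -0.1959,  0.111 ]), array([ 0.4918, -0.2181,  0.111 ])] [ 0.5081 -0.207   0.111 ] 34.30150363949028 0.039438932845795006
pipe [ 0.5801 -0.2366  0.024 ] [ 0.4589 -0.1882  0.024 ] -21.740331814973146
gauge [ 0.4202 -0.1657  0.085 ] can [ 0.6972 -0.2833  0.2   ] [ 0.6723 -0.2835  0.    ] tin [ 0.6622 -0.3988  0.1   ]
[0.2603 0.5681 0.2334] [-0.9091  0.4167  0.0001] 0.4
```

Emit:
move_arm(increments=[[-1,-0.96,0,0,0,0.33,0.5],[-1,-0.96,0,0,0,0.33,0.5],[-1,-0.96,0,0,0,0.33,0.5],[-1,-0.96,0,0,0,0.33,0.5],[-1,-0.96,0,0,0,0.33,0.5],[-1,-0.96,0,0,0,0.33,0.5],[-1,-0.96,0,0,0,0.33,0.5],[-1,-0.96,0,0,0,0.33,0.5],[-1,-0.96,0,0,0,0.33,0.5],[-1,-0.96,0,0,0,0.33,0.5]])

```text
time_s: 1.23
position: [0.4136, 0.1794, 0.2339]
tcp_rot: [[-0.103, 0.995, 0.001], [0.995, 0.103, 0.0], [0.0, 0.001, -1.0]]
force: [0.4, -0.0, 0.6]
opening: 0.507
grasp_force: 0.0
```

```bash
cat >> h.py <<'E'
def inc(tgt,yaw):
    s=bot.read_state();R=s['tcp_rot'];p=s['position'];y=np.degrees(np.arctan2(R[1,0],R[0,0]))
    print('t',s['time_s'],'pos',p.round(4),'yaw',y.round(2),'z',R[:,2].round(4),'F',s['force'].round(1),'grip',s['opening'],s['grasp_force'],'J',s['joint_positions'].round(1))
    print('inc',(R.T@(np.array(tgt)-p)/.3).round(3),'wz',((y-yaw+180)%360-180)/180)
E
python3 -c "
from h import *
inc((.507,-.206,.2),36)"
```

```text
t 1.2333 pos [0.4136 0.1794 0.2339] yaw 95.9 z [ 1.e-03  2.e-04 -1.e+00] F [ 0.4 -0.   0.6] grip 0.5070484119944022 0.0 J [  9.2  16.8 106.1  -0.   57.    3.3]
inc [-1.31   0.177  0.113] wz 0.33277532229339596
```

Emit:
move_arm(increments=[[-1,0.135,0.08,0,0,0.33,0.5],[-1,0.135,0.08,0,0,0.33,0.5],[-1,0.135,0.08,0,0,0.33,0.5],[-1,0.135,0.08,0,0,0.33,0.5],[-1,0.135,0.08,0,0,0.33,0.5],[-1,0.135,0.08,0,0,0.33,0.5],[-1,0.135,0.08,0,0,0.33,0.5],[-1,0.135,0.08,0,0,0.33,0.5],[-1,0.135,0.08,0,0,0.33,0.5],[-1,0.135,0.08,0,0,0.33,0.5]])

```text
time_s: 2.07
position: [0.4849, -0.1144, 0.2094]
tcp_rot: [[0.805, 0.593, 0.0], [0.593, -0.805, -0.0], [0.0, 0.0, -1.0]]
force: [0.1, 0.4, 0.7]
opening: 0.5
grasp_force: 0.0
```

```bash
python3 -c "
from h import *
inc((.507,-.206,.17),36)"
```

```text
t 2.0667 pos [ 0.4849 -0.1144  0.2094] yaw 36.39 z [ 2.e-04 -0.e+00 -1.e+00] F [0.1 0.4 0.7] grip 0.49978670964998967 0.0 J [-26.1  22.5 101.5   0.   56.   27.5]
inc [-0.122  0.29   0.132] wz 0.0021643406622304595
```

Emit:
move_arm(increments=[[-0.122,0.29,0.13,0,0,0.002,0.5],[-0.122,0.29,0.13,0,0,0.002,0.5],[-0.122,0.29,0.13,0,0,0.002,0.5],[-0.122,0.29,0.13,0,0,0.002,0.5],[-0.122,0.29,0.13,0,0,0.002,0.5]])

```text
time_s: 2.48
position: [0.5065, -0.2041, 0.17]
tcp_rot: [[0.807, 0.59, -0.002], [0.59, -0.807, 0.002], [-0.0, -0.002, -1.0]]
force: [0.4, 0.3, -0.4]
opening: 0.499
grasp_force: 0.0
```

Run:
```python
from h import *
inc((.507,-.206,.087),36)
s=cap('side');t=cap('top')
f=lambda x:cv2.resize(x,(400,400),interpolation=cv2.INTER_CUBIC)
cv2.imwrite('pics/c2.png',np.hstack([f(t['image'][160:260,360:460]),f(s['image'][215:335,240:360])]))
```

```text
t 2.4833 pos [ 0.5065 -0.2041  0.17  ] yaw 36.19 z [-0.0017  0.0017 -1.    ] F [ 0.4  0.3 -0.4] grip 0.49940205894255363 0.0 J [-33.7  29.2  97.    0.   54.   20.1]
inc [-0.002  0.007  0.277] wz 0.0010514808834394607
```

View pics/c2.png

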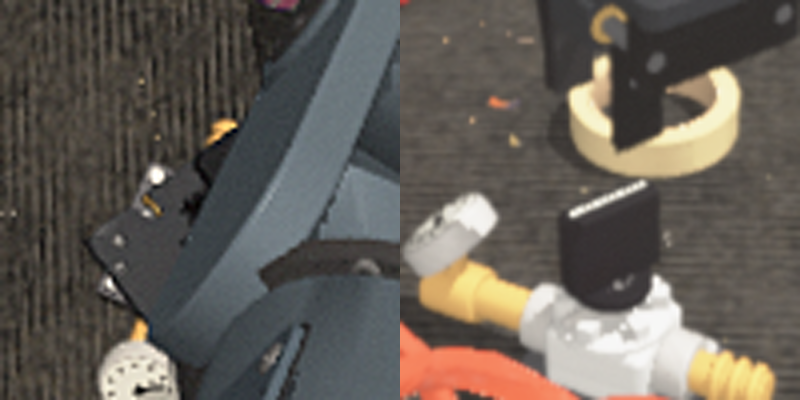

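Emit:
move_arm(increments=[[0,0.006,0.08,0,0,0,0.5],[0,0.006,0.16,0,0,0,0.5],[0,0.006,0.22,0,0,0,0.5],[0,0.006,0.27,0,0,0,0.5],[0,0.006,0.27,0,0,0,0.5],[0,0.006,0.27,0,0,0,0.5]])

```text
time_s: 3.08
position: [0.5077, -0.2043, 0.0898]
tcp_rot: [[0.806, 0.592, -0.001], [0.592, -0.806, 0.001], [-0.0, -0.002, -1.0]]
force: [1.0, 0.2, 0.4]
opening: 0.503
grasp_force: 0.0
```

Run:
```python
from h import *
inc((.507,-.206,.087),36)
s=cap('side')
cv2.imwrite('pics/c3.png',cv2.resize(s['image'][215:335,240:360],(600,600),interpolation=cv2.INTER_CUBIC))
```

```text
t 3.0833 pos [ 0.5077 -0.2043  0.0898] yaw 36.32 z [-0.0013  0.001  -1.    ] F [1.  0.2 0.4] grip 0.5030691240251376 0.0 J [-33.6  36.5 100.    0.   43.6  20. ]
inc [-0.005  0.003  0.009] wz 0.001780964778531787
```

View pics/c3.png

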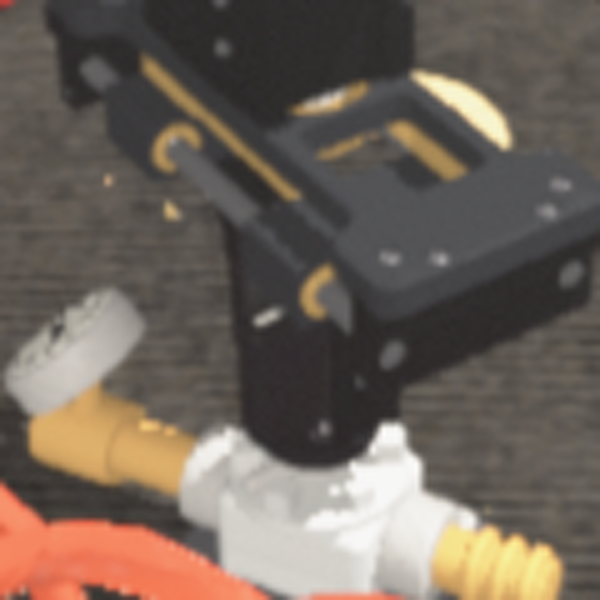

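Emit:
move_arm(increments=[[0,0,0,0,0,0,0.3],[0,0,0,0,0,0,0.2],[0,0,0,0,0,0,0.0],[0,0,0,0,0,0,0.0],[0,0,0,0,0,0,0.0],[0,0,0,0,0,0,0.0],[0,0,0,0,0,0,0.0],[0,0,0,0,0,0,0.0]])

```text
time_s: 3.8
position: [0.5077, -0.2055, 0.0899]
tcp_rot: [[0.807, 0.591, -0.001], [0.591, -0.807, 0.001], [-0.0, -0.001, -1.0]]
force: [-1.5, 2.9, 5.8]
opening: 0.155
grasp_force: 30.0
```

Run:
```python
from h import *
inc((.507,-.206,.087),36);print(bot.read_state()['moment'])
```

```text
t 3.8 pos [ 0.5077 -0.2055  0.0899] yaw 36.2 z [-8.e-04  9.e-04 -1.e+00] F [-1.5  2.9  5.8] grip 0.1553343129622834 30.000730706378818 J [-33.7  36.5 100.    0.   43.6  20. ]
inc [-0.003  0.     0.01 ] wz 0.0011130597923598076
[0.32530349 0.344864   0.02560784]
```

Emit:
move_arm(increments=[[0,0,-0.012,0,0,0,0],[0,0,-0.024,0,0,0,0],[0,0,-0.036,0,0,0,0],[0,0,-0.046,0,0,0,0],[0,0,-0.046,0,0,0,0],[0,0,-0.046,0,0,0,0]])

```text
time_s: 4.3
position: [0.5077, -0.2055, 0.1036]
tcp_rot: [[0.807, 0.591, -0.001], [0.591, -0.807, 0.001], [-0.0, -0.001, -1.0]]
force: [-1.5, 3.2, -0.5]
opening: 0.161
grasp_force: 30.0
```

Run:
```python
from h import *
inc((.507,-.206,.1035),-24);print(bot.read_state()['moment'])
s=cap('side')
cv2.imwrite('pics/c4.png',cv2.resize(s['image'][215:335,240:360],(600,600),interpolation=cv2.INTER_CUBIC))
```

```text
t 4.3 pos [ 0.5077 -0.2055  0.1036] yaw 36.21 z [-8.e-04  8.e-04 -1.e+00] F [-1.5  3.2 -0.5] grip 0.1613279854053646 29.999817518983036 J [-33.7  35.2  99.6   0.   45.3  20. ]
inc [-0.003 -0.     0.   ] wz 0.33451507986371387
[ 0.44282632  0.29465503 -0.04282255]
```

View pics/c4.png

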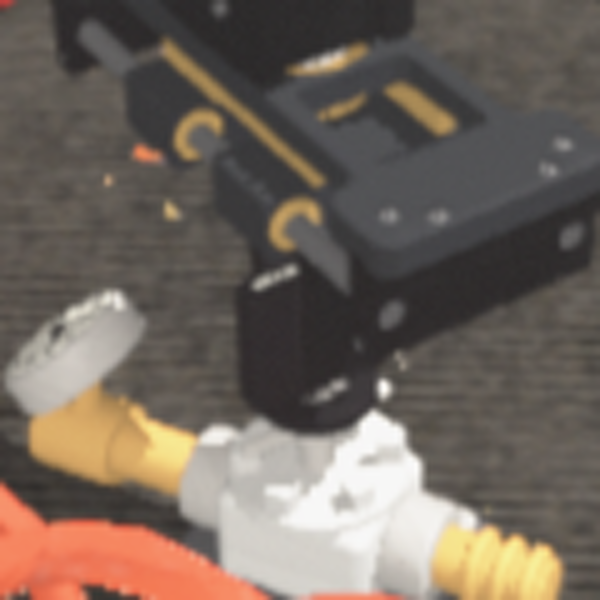

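Emit:
move_arm(increments=[[0,0,0,0,0,0.035,0],[0,0,0,0,0,0.07,0],[0,0,0,0,0,0.105,0],[0,0,0,0,0,0.14,0],[0,0,0,0,0,0.175,0],[0,0,0,0,0,0.21,0],[0,0,0,0,0,0.245,0],[0,0,0,0,0,0.28,0],[0,0,0,0,0,0.31,0],[0,0,0,0,0,0.333,0]])

```text
time_s: 5.18
position: [0.5075, -0.205, 0.1036]
tcp_rot: [[0.914, -0.406, -0.001], [-0.406, -0.914, 0.002], [-0.002, -0.001, -1.0]]
force: [-0.7, 4.0, 1.5]
opening: 0.155
grasp_force: 30.0
```

Run:
```python
from h import *
inc((.507,-.206,.0895),-24);print(bot.read_state()['moment'])
```

```text
t 5.1833 pos [ 0.5075 -0.205   0.1036] yaw -23.97 z [-0.0013  0.0016 -1.    ] F [-0.7  4.   1.5] grip 0.15549352419821022 29.997278032824397 J [-33.7  35.2  99.6   0.1  45.4  80.2]
inc [-0.     0.004  0.047] wz 0.00016137388875705482
[0.77702197 0.39800203 0.05153755]
```

Emit:
move_arm(increments=[[0,0,0,0,0,0,0],[0,0,0.01,0,0,0,0],[0,0,0.02,0,0,0,0],[0,0,0.03,0,0,0,0],[0,0,0.04,0,0,0,0],[0,0,0.046,0,0,0,0],[0,0,0.048,0,0,0,0],[0,0,0.05,0,0,0,0],[0,0,0.05,0,0,0,0]])

```text
time_s: 5.93
position: [0.5076, -0.205, 0.0898]
tcp_rot: [[0.916, -0.4, -0.001], [-0.4, -0.916, 0.001], [-0.001, -0.001, -1.0]]
force: [-2.4, 5.6, 11.9]
opening: 0.156
grasp_force: 30.0
```

Run:
```python
from h import *
inc((.507,-.206,.0895),-24);print(bot.read_state()['moment'])
s=cap('side')
cv2.imwrite('pics/c5.png',cv2.resize(s['image'][215:335,240:360],(600,600),interpolation=cv2.INTER_CUBIC))
```

```text
t 5.9333 pos [ 0.5076 -0.205   0.0898] yaw -23.6 z [-9.0e-04  1.3e-03 -1.0e+00] F [-2.4  5.6 11.9] grip 0.1559456420972357 30.001849309774116 J [-33.7  36.5 100.    0.   43.6  79.9]
inc [-0.001  0.004  0.001] wz 0.0022214892466373547
[ 1.24228927  0.77959397 -0.06102091]
```

View pics/c5.png

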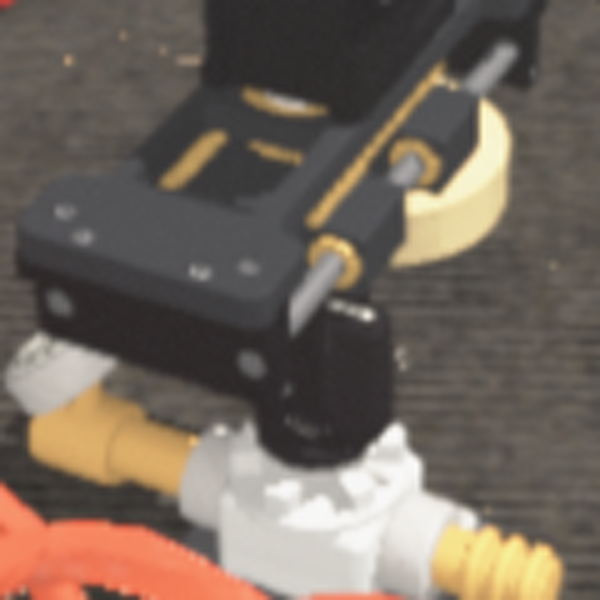

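Emit:
move_arm(increments=[[0,0,0.004,0,0,0,0],[0,0,0.004,0,0,0,0],[0,0,0.004,0,0,0,0],[0,0,0.0,0,0,0,0],[0,0,-0.003,0,0,0,0],[0,0,-0.003,0,0,0,0.2],[0,0,-0.003,0,0,0,0.4],[0,0,-0.003,0,0,0,0.5],[0,0,-0.003,0,0,0,0.5],[0,0,-0.003,0,0,0,0.5]])

```text
time_s: 6.82
position: [0.5087, -0.2068, 0.0893]
tcp_rot: [[0.916, -0.402, 0.001], [-0.402, -0.916, -0.001], [0.002, 0.001, -1.0]]
force: [1.4, 0.5, -0.3]
opening: 0.416
grasp_force: 0.0
```

Run:
```python
from h import *
inc((.507,-.206,.2),-24);print(bot.read_state()['moment'])
```

```text
t 6.8167 pos [ 0.5087 -0.2068  0.0893] yaw -23.71 z [ 0.0011 -0.0012 -1.    ] F [ 1.4  0.5 -0.3] grip 0.4164969084898977 0.0 J [-33.8  36.6  99.9  -0.   43.4  80. ]
inc [-0.006  0.    -0.369] wz 0.001608095866434509
[-0.01225425  0.09075255 -0.04214453]
```

Released; raise straight up, then clear the view by retreating towards +y at height.

Emit:
move_arm(increments=[[0,0,-0.06,0,0,0,0.5],[0,0,-0.16,0,0,0,0.5],[0,0,-0.28,0,0,0,0.5],[0,0,-0.4,0,0,0,0.5],[0,-0.15,-0.4,0,0,0,0.5],[0,-0.3,-0.4,0,0,0,0.5],[0,-0.45,-0.4,0,0,0,0.5],[0,-0.6,-0.4,0,0,0,0.5],[0,-0.7,-0.4,0,0,0,0.5],[0,-0.7,-0.4,0,0,0,0.5]])

```text
time_s: 7.65
position: [0.5951, -0.0075, 0.2095]
tcp_rot: [[0.918, -0.396, 0.004], [-0.396, -0.918, 0.002], [0.002, -0.004, -1.0]]
force: [0.1, -0.3, -0.2]
opening: 0.496
grasp_force: 0.0
```

Run:
```python
from h import *
inc((.507,-.206,.2),-24)
s=cap('side');t=cap('top')
f=lambda x:cv2.resize(x,(400,400),interpolation=cv2.INTER_CUBIC)
cv2.imwrite('pics/c6.png',np.hstack([f(t['image'][180:260,370:450]),f(s['image'][240:340,250:350])]))
```

```text
t 7.65 pos [ 0.5951 -0.0075  0.2095] yaw -23.36 z [ 0.0036  0.0024 -1.    ] F [ 0.1 -0.3 -0.2] grip 0.4964270598290012 0.0 J [-11.6  29.4  88.1   0.2  62.3 101.7]
inc [-0.007  0.724  0.029] wz 0.0035660757067112235
```

View pics/c6.png

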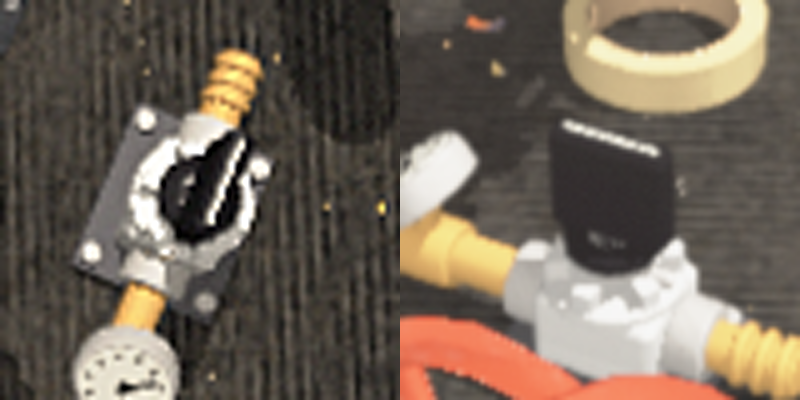

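The bar now lies in line with the pipe. In the side crop the disc's lower edge is at row ~272, the same as before the lift, so the knob is fully down.

```bash
python3 -c "
from h import *
print(workorder.hand_in())"
```

```text
the job is handed in; nothing more can be done
None
```

The gauge valve's knob was pulled up, turned 60° clockwise until the bar lay in line with the pipe, pushed fully down and released; the plain valve was not touched, and the job was handed in at about 8 s.

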